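# Snap down a tub lid on the lever press

## Robot

A 7-joint arm with a two-finger parallel gripper is mounted at the origin on the work surface. World frame = base frame: x ahead of the robot, y to its left, z up, the work surface at z = 0. Lengths are in m, angles in rad, forces in N, time in s.
With the tool pointing down it reaches from about 0.425 to 0.925 m from the base axis. Payload 6.8 kg.
Tool frame: the origin (TCP) lies on the front face of the gripper's body, between the roots of the fingers; the fingertips stand 73 mm ahead of it and the grasp point (between the pads) lies 54 mm ahead of it (env.nose_length is the distance from the TCP to the fingertips, in m); z points along the fingers, y is the direction in which the jaws open and shut (so a half turn about z gives the same grasp; the last joint's range is limited). The gripper opens to 85 mm and grips with 20 to 120 N. Pads are 22 mm wide; open, the fingers measure 114 mm over their backs; the gripper's body (76 mm by 85 mm) begins 54 mm behind the grasp point. The pads swing forward as they close: fully open they stand 13 mm farther back than shut.
Start: joints at [1.114, 0.477, 0.022, 1.555, -0.011, 1.109, -0.083], TCP at [0.231, -0.634, 0.304] pointing down, gripper open.
Joint ranges: [-2.96, 2.96], [-0.34, 2.1], [-1.41, 1.46], [0.24, 2.44], [-1.37, 4.51], [0.17, 1.92], [-2.96, 2.96]. Speed limits (rad/s): [2.39, 2.39, 3.14, 3.14, 3.14, 3.14, 3.14].

## Interface

Orientations are given as a unit quaternion [w, x, y, z].
In Python, from cell import env, kin, camera, calibration, job gives the robot as it stands. The module is installed in compiled form; this text tells all that it offers. Calls block until the motion is done:
- env.reach(position, orientation): joint-space move of the TCP to a pose.
- env.movel(position, velocity=0.15, rot=None, stop_force=None): straight line of the TCP; rot=None keeps the orientation; velocity is the mean speed in m/s. With stop_force (N) it stops when the force on the tool has changed by that much, and returns True; else False.
- env.goto_joints(angles): joint-space move.
- env.grip(opening, f_grip=None): finger opening in m; f_grip is the grip in N (None keeps the last); returns when the fingers have stopped.
- env.dwell(seconds).
- kin.inverse_kinematics(position, orientation): joint angles nearest the present ones, or None.
- env.get_state(): the state.
- camera(name): name is "side" or "top"; returns (picture, depth): 400x640x3 uint8, blue, green, red; 400x640 float32, m along the optical axis (not along the pixel's ray), 0 where there is no reading.
- calibration(name): a dict with "fx", "fy", "cx", "cy" (pixels), "rvec" (rotation vector, rad) and "tvec" (3), from world to camera coordinates, as OpenCV has them. Camera axes: x right, y down, z forward; pixel columns grow to the right and rows downward; lengths in m; the calibration is good to about 2 mm. A picture is of the moment at which its call begins. calibration takes no time and is no camera call.
A pose or a line that the arm cannot do raises env.PlanningError and nothing moves.
- job.job_done(): hands the job in, once; it reports no verdict.
The state is a dict: "time": time; "qpos": joint angles; "joint_velocities": joint speeds; "joint_torque": joint torques, N m; "tcp_pos": TCP position; "orientation": TCP orientation; "force": force on the tool from outside, world axes, zero at the start; "torque": the same for the moment, N m; "opening": finger opening in m.
Only numpy, scipy, OpenCV 4.12 (cv2) and the standard library are available. Lean on these libraries where they do the work, as an engineer would, in place of code of your own. Each camera call takes 0.05 s, during which the arm holds its last target. There are 200 camera calls.

## Task

The lid of the take-away tub on the lever press still has two tabs standing up. Press both home with the press: pull the lever down through its full stroke on the tab under the shoe, ease it slowly back up, turn the turntable by its peg until the other standing tab is under the shoe, then pull and ease again, leaving the lever back up at rest. Never let the lever fly up, do not touch the tub itself with the gripper, and do not knock over the things around.

Things in the scene. Friction and masses are not known exactly. Their poses are not given: they have to be found in the camera images.
- press: Grey bench press fixed to the counter, base 345 x 220 x 28 mm. Origin at counter height on the turntable's vertical axis; x points to its column (its back), y to its left, z up; the lever is on its -y side. Its head covers x 28..196, y -30..30, z 170..260 mm.
- lever_pivot (a point): Point on the lever's pivot axis, at x 12, y 0, z 195 mm from the press's origin. The pivot axis runs along the press's x.
- handle (a point): Centre of the lever's black round handle bar, 30 mm in diameter, 90 mm long, lying along the press's x (45 mm either way of this point). It is 200 mm from the pivot axis and 40 mm further along the press's x than lever_pivot. At rest the lever points to the press's -y, 0.52 rad (30 degrees) above level.
- lever (a joint): Lever angle, rad: 0 at rest (up, on its stop), grows as the handle goes down, 0.91 at the bottom stop. A spring drives it up: 3 N at the handle near rest, 9 N at the bottom, 2 N more while a tab gives way (last third of the stroke). Let go, it flies up. Easing back means under 1.6 rad/s throughout; two seconds or more for the way up is good.
- turntable (a joint): Turntable angle, rad: 0 as it starts, grows clockwise seen from above, stiff enough to stay where it is left. At 0 tab_a is under the shoe; at 1.57 tab_b is under the shoe; within 0.15 rad is good. It turns from -0.25 to 2.2.
- peg_top (a point): Centre of the top of the turning peg: upright dark steel, 18 mm in diameter, 58 mm tall, top 103 mm above the counter, on the rim of the steel turntable (disc 250 mm in diameter, top 45 mm high), 112 mm from its axis. At turntable angle 0 it stands at the front right, 210 degrees counter-clockwise (from above) from the press's x.
- tub: Square take-away tub with its white lid on, 110 x 110 mm, 75 mm tall to the lid's top, 0.45 kg, standing loose between four low corner guides on the turntable, its underside 45 mm above the counter. Origin at the centre of its underside, x towards tab_a, y towards tab_b.
- tab_a_top (a point): Centre of the top of a white tab of the lid, 14 x 30 mm (tub's x by y), 46 mm from the lid's middle towards the tub's +x, its top up to 8 mm above the lid. The tabs on the other two sides are already flush.
- tab_a (a joint): How far that tab is pressed down, m: 0 to 0.0015 at the start (standing up), 0.008 at most (flush); one full lever stroke takes it to about 0.007. Gives way at about 7 N and stays where it is left.
- tab_b_top (a point): Centre of the top of a white tab of the lid, 30 x 14 mm (tub's x by y), 46 mm from the lid's middle towards the tub's +y, its top up to 8 mm above the lid. The tabs on the other two sides are already flush.
- tab_b (a joint): How far that tab is pressed down, m: 0 to 0.0015 at the start (standing up), 0.008 at most (flush); one full lever stroke takes it to about 0.007. Gives way at about 7 N and stays where it is left.
- spray: Bystander: upright clear spray bottle with white head, 180 mm tall, 54 mm in diameter, loose at the press's +y side, 190 to 220 mm from the turntable's axis. Origin under it.
- lid_pile: Bystander: loose low pile of round wooden lids, 60 mm in diameter, 36 mm tall, on the counter under the lever handle. Origin under it.
- cup_stack: Bystander: loose stack of paper cups, 164 mm tall, 80 mm in diameter, in a yellow holder right of the press. Origin under it.
- spoon_cup: Bystander: loose steel cup, 70 mm tall, 72 mm in diameter, left of the robot's front. Origin under it.
- shoe (a point): Centre of the underside of the steel pressing shoe, 18 x 38 mm (press's x by y), under the head at x 46, y 0 mm of the press; 150 mm high at rest. It goes straight down 32.4 mm per rad of lever, 29.5 mm in all.
Not all that is in view belongs to the job. Leave any purple or red look-alike of the tub alone.

How it is judged:
On the way, in this order (a step that is already met when the one before it is completed fails the run):
1. one standing tab is pressed home (at least 5 mm of its 8 mm) (value of joint any of tab_a, tab_b above 0.005 m), for 0.1 s.
2. the lever is back up, within 0.08 rad of rest (value of joint lever below 0.08 rad), for 0.1 s.
3. both tabs are pressed home (value of joint each of tab_a, tab_b above 0.005 m), for 0.1 s.
At the end, for the whole second after the job is handed in: Both tabs are at least 5 mm down, the lever is back up within 0.08 rad of rest, and the tub stands upright and still in its place on the turntable (all of step 3 and value of joint lever below 0.08 rad and distance between tub and press below 0.052 m and angle between tub's own z axis and vertical below 0.06 rad and linear speed of tub below 0.02 m/s); the robot touches nothing.
It fails at once if the lever flies up faster than 1.6 rad/s (velocity of joint lever below -1.6 rad/s).
It fails at once if the robot touches the tub or its tabs (contact force between any of the fingers, the arm and tub above 1 N).
It fails at once if a thing nearby is knocked over (angle between any of spray, cup_stack, spoon_cup, lid_pile's own z axis and vertical above 0.6 rad).
It also fails if it takes over 64 s, if anything falls off the work surface, if the arm or the gripper's body presses on something with over 40 N, if the wrist force passes 120 N, or if a joint passes its speed limit or range.

## Working session

There is one attempt and no reset: what is moved stays moved. The work goes in short steps, each a Python script; the robot and the scene stay as the last script left them, time stands still between calls to the robot, and variables do not carry over. Pictures are saved under pics/ and viewed, about 8 in all and at most 12, crops included, and the job is handed in when it is done.

```bash
mkdir -p pics; python3 - <<'E'
from cell import env,camera,calibration
import cv2,numpy as np
for n in ("side","top"):
    p,d=camera(n); cv2.imwrite(f"pics/{n}0.png",p); np.save(f"pics/{n}0.npy",d)
    c=calibration(n);R=cv2.Rodrigues(np.array(c["rvec"]))[0]
    print(n,c,"pos",-R.T@np.array(c["tvec"]))
s=env.get_state();print(s["time"],s["tcp_pos"],s["orientation"],s["opening"])
E
```

```text
side {'fx': 497.1853583545046, 'fy': 497.1853583545046, 'cx': 327.4260572909468, 'cy': 200.70054752876015, 'rvec': array([ 0.67855029, -2.53376556,  1.2532889 ]), 'tvec': array([0.42851417, 0.31931126, 1.22187355])} pos [-0.02311858  0.88637778  0.99617217]
top {'fx': 483.5163534425259, 'fy': 483.5163534425259, 'cx': 316.8226404662632, 'cy': 203.6647454413985, 'rvec': array([ 2.18948673, -2.13840279,  0.18257253]), 'tvec': array([-0.06553975,  0.52346364,  1.31623147])} pos [ 0.33858263 -0.0139612   1.37693203]
0.1 [ 0.23053159 -0.63397386  0.30301184] [-8.06750802e-04  9.84833204e-01  1.73501770e-01 -2.12224894e-04] 0.08461946433570294
```

View pics/side0.png

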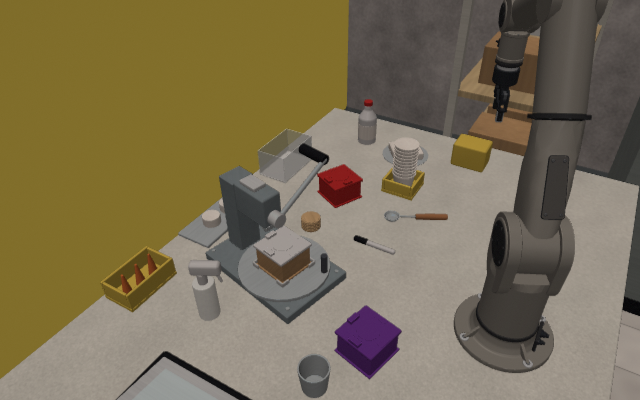

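View pics/top0.png

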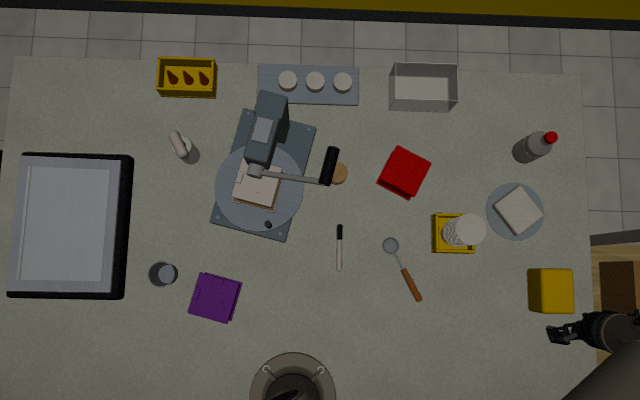

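Side view: press with turntable around (285,265), peg at (324,263), handle bar at (314,153). Top view: disc centred near (259,188), peg (268,224), handle (330,166), lid pile (341,173). The tub in question is the white-lidded one on the turntable. The red one (side 340,185; top 404,172) and the purple one (side 368,340; top 215,297) are look-alikes.

```bash
cat > h.py <<'E'
import cv2,numpy as np
from cell import env,kin,camera,calibration,job
def ray(n,u,v):
    c=calibration(n);R=cv2.Rodrigues(np.array(c["rvec"]))[0];o=-R.T@np.array(c["tvec"])
    return o,R.T@np.array([(u-c["cx"])/c["fx"],(v-c["cy"])/c["fy"],1])
def onplane(n,u,v,z):
    o,d=ray(n,u,v);return o+d*(z-o[2])/d[2]
def tri(us,ut):
    o1,d1=ray("side",*us);o2,d2=ray("top",*ut)
    t=np.linalg.lstsq(np.c_[d1,-d2],o2-o1,rcond=None)[0]
    a,b=o1+d1*t[0],o2+d2*t[1];return (a+b)/2,np.linalg.norm(a-b)
def blobs(n,p,x0,y0,x1,y1,th=50):
    g=p[y0:y1,x0:x1].max(2);k,l,st,c=cv2.connectedComponentsWithStats((g<th).astype(np.uint8))
    return [(np.round(c[i]+[x0,y0],1).tolist(),st[i].tolist(),) for i in range(1,k) if st[i,4]>12]
E
python3 - <<'E'
from h import *
s=cv2.imread("pics/side0.png");t=cv2.imread("pics/top0.png")
print("side h",blobs("side",s,290,135,340,175));print("side peg",blobs("side",s,310,245,340,285))
print("top h",blobs("top",t,310,135,350,195));print("top peg",blobs("top",t,250,210,290,236))
def hsvm(b,x0,y0,x1,y1):
    c=b[y0:y1,x0:x1];return cv2.resize(c,None,fx=400//(x1-x0) or 1,fy=400//(x1-x0) or 1,interpolation=cv2.INTER_CUBIC)
a=cv2.resize(s[130:310,210:350],(420,540),interpolation=cv2.INTER_CUBIC)
b=cv2.resize(t[90:250,205:355],(375,400),interpolation=cv2.INTER_CUBIC)
o=np.zeros((540,800,3),np.uint8);o[:,:420]=a;o[:400,425:]=b;cv2.imwrite("pics/crop1.png",o)
E
```

```text
side h [([312.5, 153.3], [9, 9, 30, 21, 288])]
side peg [([323.5, 264.3], [11, 12, 6, 16, 90])]
top h [([328.6, 165.6], [9, 11, 21, 40, 477])]
top peg [([268.0, 224.3], [15, 11, 7, 8, 40])]
```

View pics/crop1.png

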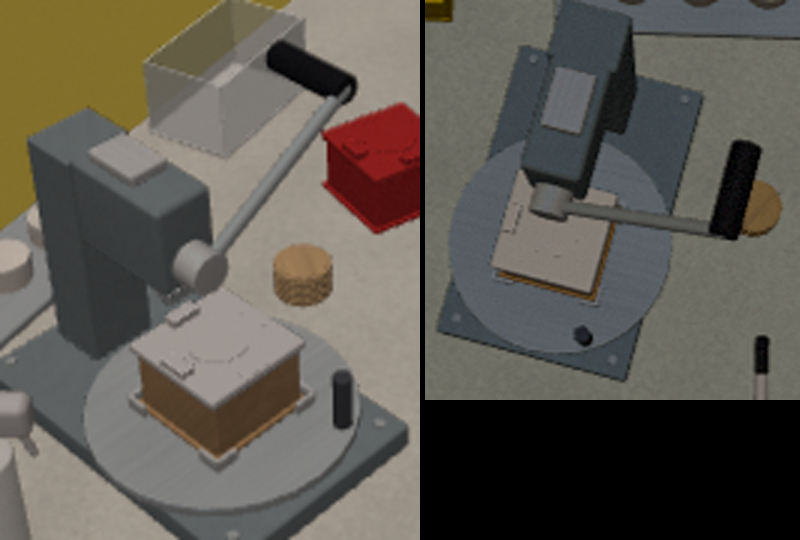

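The crop confirms the white-lidded tub on the turntable. Tab_a stands under the shoe (crop 183,313) and tab_b stands on its left side (178,365). The lid pile is just outside and beneath the handle.

```bash
python3 - <<'E'
from h import *
h,e=tri((312.5,153.3),(328.6,165.6));print("handle",h,e)
p,e2=tri((324,255.2),(268.1,224));print("pegtop",p,e2,onplane("top",268.1,224,.103),onplane("side",324,255.2,.103))
a=np.array([52,-173.2])/1e3;b=112e-3*np.array([np.cos(np.radians(210)),np.sin(np.radians(210))])
d=(a-b);D=(h-p)[:2];print("dist",np.linalg.norm(d),np.linalg.norm(D))
yaw=np.arctan2(D[1],D[0])-np.arctan2(d[1],d[0])
R=lambda y:np.array([[np.cos(y),-np.sin(y)],[np.sin(y),np.cos(y)]])
print("yaw",yaw,"org",h[:2]-R(yaw)@a,p[:2]-R(yaw)@b)
c=[onplane("top",205+(u-425)/2.5,90+v/2.5,.028) for u,v in [(525,45),(703,93),(628,380),(440,330)]]
for i in range(4):
    w=c[(i+1)%4]-c[i];print("edge",np.linalg.norm(w),np.arctan2(w[1],w[0]))
# disc centre from crop extents: ellipse pts
q=[onplane("top",205+(u-425)/2.5,90+v/2.5,.045)[:2] for u,v in [(449,235),(671,240),(560,352),(480,318)]]
A=np.array([[2*x,2*y,1] for x,y in q]);s=np.linalg.lstsq(A,[x*x+y*y for x,y in q],rcond=None)[0];print("disc",s[:2],np.sqrt(s[2]+s[0]**2+s[1]**2))
ht=onplane("top",328.6,165.6,.30)
print("h top plane",ht)
for n,uv,z in [("pile",(344,174),.036)]:print(n,onplane("top",*uv,z))
E
```

```text
handle [ 0.57898402 -0.07014254  0.29423035] 0.002721941209444431
pegtop [0.45947321 0.07677022 0.09988519] 0.002033193883426164 [0.45825137 0.07612148 0.103     ] [0.45877362 0.07989826 0.103     ]
dist 0.18956609375962025 0.18938372004356624
yaw -0.22136951660386806 org [0.56628176 0.1102484 ] [0.56639685 0.11010693]
edge 0.21263254213256824 -1.8116359589489046
edge 0.3407636486309839 2.9156334034250326
edge 0.21662843349947586 1.3345520943904836
edge 0.3417231100184999 -0.23768823894001975
disc [0.56808774 0.10873678] 0.12333004145685837
h top plane [ 0.57645286 -0.0704154   0.3       ]
pile [ 0.61174431 -0.1283207   0.036     ]
```

```bash
cat >> h.py <<'E'
from scipy.spatial.transform import Rotation as Ro
YAW=-.228;ORG=np.array([.5665,.1100,0]);GR=.054
PX=np.array([np.cos(YAW),np.sin(YAW),0]);PY=np.array([-np.sin(YAW),np.cos(YAW),0]);Z=np.array([0,0,1.])
def P(x,y,z):return ORG+PX*x+PY*y+Z*z
def quat(y,z):
    q=Ro.from_matrix(np.c_[np.cross(y,z),y,z]).as_quat();return q[[3,0,1,2]]
def lever(q,sg=1,pm=.07,back=0,dx=0,depth=GR):
    """tcp pose holding the bar at lever angle q, backed off by `back`"""
    L=lambda f:np.cos(f)*-PY+np.sin(f)*Z
    f=.5236-q; h=P(.052+dx,0,.195)+.2*L(f)
    z=np.sin(f-pm)*-PY-np.cos(f-pm)*Z
    return h-z*(depth+back),quat(sg*L(f-pm),z)
def peg(t,sg=1,tip=.070,off=0,up=0):
    a=np.radians(210)-t; r=np.cos(a)*PX+np.sin(a)*PY
    b=a+off;tang=-np.sin(b)*PX+np.cos(b)*PY
    return ORG+.112*r+Z*(tip+.073+up),quat(sg*tang,-Z)
E
python3 - <<'E'
from h import *
print(np.round(env.get_state()["qpos"],2))
for sg in(1,-1):
  for pm in(.07,.3,-.15,):
    for a in [(0,.1),(0,),(.45,),(.92,)]:
      q=kin.inverse_kinematics(*lever(a[0],sg,pm,*a[1:]));print(sg,pm,a,None if q is None else np.round(q,2))
for sg in(1,-1):
  for t,up in[(0,.12),(0,0),(.8,0),(1.6,0),(1.6,.12)]:
    q=kin.inverse_kinematics(*peg(t,sg,up=up));print("peg",sg,t,up,None if q is None else np.round(q,2))
sp=[onplane("top",181,145,z) for z in (.18,)]+[onplane("side",206,315,.0)]
for s in sp:print("spray",s,"press",(s-ORG)@PX,(s-ORG)@PY)
E
```

```text
[ 1.11  0.48  0.02  1.56 -0.01  1.11 -0.08]
1 0.07 (0, 0.1) [ 0.23  0.4  -0.68  1.51  0.6   1.62 -2.31]
1 0.07 (0,) [ 0.17  0.4  -0.49  1.67  0.58  1.4  -2.3 ]
1 0.07 (0.45,) [ 0.21  0.37 -0.2   1.82  0.09  0.96 -1.82]
1 0.07 (0.92,) [ 0.44  0.54 -0.22  1.89 -0.5   0.8  -1.18]
1 0.3 (0, 0.1) [ 0.24  0.3  -0.49  1.54  0.34  1.45 -2.09]
1 0.3 (0,) [ 0.2   0.34 -0.38  1.69  0.35  1.24 -2.1 ]
1 0.3 (0.45,) [ 0.32  0.38 -0.18  1.83 -0.2   0.93 -1.53]
1 0.3 (0.92,) [ 0.56  0.62 -0.25  1.87 -0.72  0.9  -0.92]
1 -0.15 (0, 0.1) [ 0.22  0.55 -0.88  1.48  0.83  1.85 -2.49]
1 -0.15 (0,) [ 0.17  0.5  -0.62  1.65  0.78  1.6  -2.45]
1 -0.15 (0.45,) [ 0.15  0.4  -0.27  1.8   0.36  1.06 -2.09]
1 -0.15 (0.92,) [ 0.31  0.5  -0.19  1.89 -0.23  0.75 -1.49]
-1 0.07 (0, 0.1) [ 0.2   0.39 -0.63  1.51  0.58  1.61  0.85]
-1 0.07 (0,) [ 0.25  0.43 -0.6   1.67  0.62  1.43  0.82]
-1 0.07 (0.45,) [ 0.57  0.45 -0.67  1.79  0.32  1.02  1.12]
-1 0.07 (0.92,) [ 0.83  0.66 -0.75  1.86 -0.05  0.75  1.58]
-1 0.3 (0, 0.1) [ 0.38  0.33 -0.67  1.53  0.4   1.47  1.  ]
-1 0.3 (0,) [ 0.41  0.38 -0.66  1.68  0.45  1.29  0.96]

[... 402 characters left out ...]
   0.91 -1.76]
peg 1 0 0 [ 0.17  0.43 -0.56  2.15  0.37  0.66 -1.92]
peg 1 0.8 0 [-0.04  0.47 -0.52  2.08  0.36  0.68 -2.87]
peg 1 1.6 0 [ 0.33  0.87 -1.19  1.86  0.93  1.1   2.17]
peg 1 1.6 0.12 [ 0.34  0.65 -1.18  1.78  0.65  1.17  2.37]
peg -1 0 0.12 [ 0.63  0.37 -1.11  2.03  0.4   0.98  1.19]
peg -1 0 0 [ 0.53  0.6  -1.03  2.13  0.72  0.82  0.91]
peg -1 0.8 0 [ 0.33  0.64 -1.01  2.06  0.73  0.86 -0.04]
peg -1 1.6 0 [ 0.13  0.68 -0.84  1.87  0.65  0.89 -0.77]
peg -1 1.6 0.12 [ 0.28  0.59 -1.07  1.78  0.57  1.12 -0.71]
spray [0.64533015 0.29649096 0.18      ] press 0.03463755710401717 0.1994826085396512
spray [0.66355216 0.32549339 0.        ] press 0.045832579434937036 0.23185317918593473
```

```bash
python3 - <<'E'
from h import *
env.movel([.231,-.634,.42],velocity=.25)
env.reach(*lever(0,back=.11))
p,d=camera("side");cv2.imwrite("pics/s1.png",p);t,_=camera("top");
a=p[90:290,210:410];b=t[60:260,230:430]
cv2.imwrite("pics/c2.png",cv2.resize(np.hstack([a,b]),(800,400),interpolation=cv2.INTER_CUBIC))
s=env.get_state();print(s["time"],s["tcp_pos"],lever(0,back=.11)[0],s["force"])
E
```

```text
3.325 [ 0.59433487 -0.00146087  0.44226622] [ 5.94248532e-01 -4.70372235e-04  4.42415777e-01] [ 0.10642592 -0.06424917 -0.19388778]
```

View pics/c2.png

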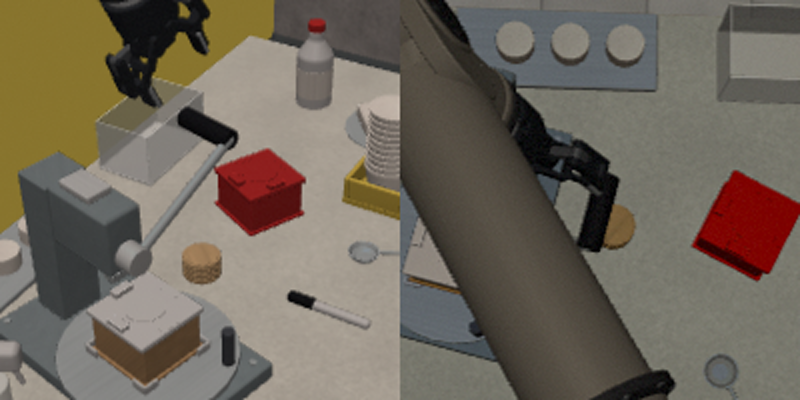

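The gripper is above the handle bar (side crop 207,125), tilted towards the press with its jaws across the bar. Everything else is undisturbed. Next I descend and grip.

```bash
python3 - <<'E'
from h import *
print(env.movel(lever(0)[0],velocity=.12,stop_force=12))
env.grip(.0,35)
s=env.get_state();print(s["time"],s["tcp_pos"]-lever(0)[0],s["force"],s["opening"])
p,d=camera("side");
cv2.imwrite("pics/c3.png",cv2.resize(p[100:220,240:400],(640,480),interpolation=cv2.INTER_CUBIC))
E
```

```text
False
4.9417 [-2.12897689e-05 -4.36886294e-04  5.85138725e-04] [-1.73426733 -1.8939539   5.04755279] 0.028879353475098006
```

View pics/c3.png

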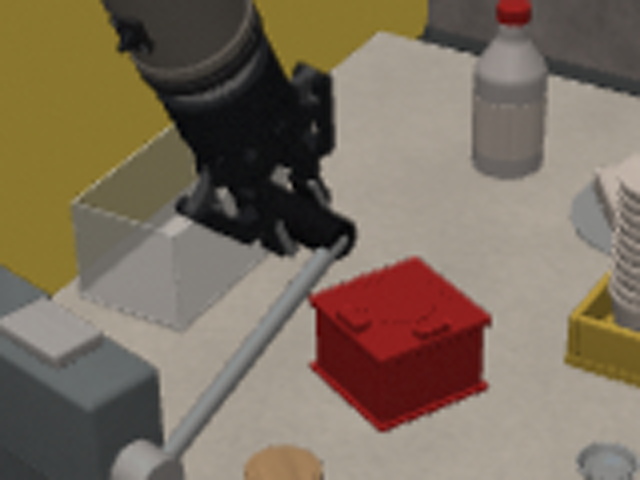

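The jaws hold the bar, with an opening of 28.9 mm against a bar of 30 mm. Now the stroke, following the arc and printing forces.

```bash
cat >> h.py <<'E'
def force_t(q):
    s=env.get_state();f=s["force"];ph=.5236-q
    t=-(np.sin(ph)*PY+np.cos(ph)*Z)  # unused sign: handle's down direction
    L=np.cos(ph)*-PY+np.sin(ph)*Z
    return s["time"],f@(np.sin(ph)*PY+np.cos(ph)*Z),f@L,f@PX,s["opening"]
def stroke(qs,v,stop=None,**k):
    for q in qs:
        pos,o=lever(q,**k); hit=env.movel(pos,velocity=v,rot=o,stop_force=stop)
        print(round(q,3),np.round(force_t(q),3),"HIT" if hit else "")
        if hit:return q
E
python3 - <<'E'
from h import *
stroke(np.arange(.13,.93,.13).tolist()[:6]+[.85,.885,.91],.1,30)
p,d=camera("side")
cv2.imwrite("pics/c4.png",cv2.resize(p[110:310,210:410],(600,600),interpolation=cv2.INTER_CUBIC))
E
```

```text
0.13 [ 5.417  3.136  5.533 -2.328  0.029] 
0.26 [ 5.842  5.041  6.129 -1.854  0.029] 
0.39 [ 6.267  6.472  7.535 -3.439  0.029] 
0.52 [ 6.692  5.805  7.567 -2.238  0.029] 
0.65 [ 7.117  7.102  6.63  -3.352  0.029] 
0.78 [ 7.542  8.418  6.743 -3.332  0.029] 
0.85 [ 7.842  8.984  6.92  -3.977  0.029] 
0.885 [ 8.092  8.5    6.461 -3.243  0.029] 
0.91 [ 8.342 13.819  7.044 -5.186  0.029]
```

View pics/c4.png

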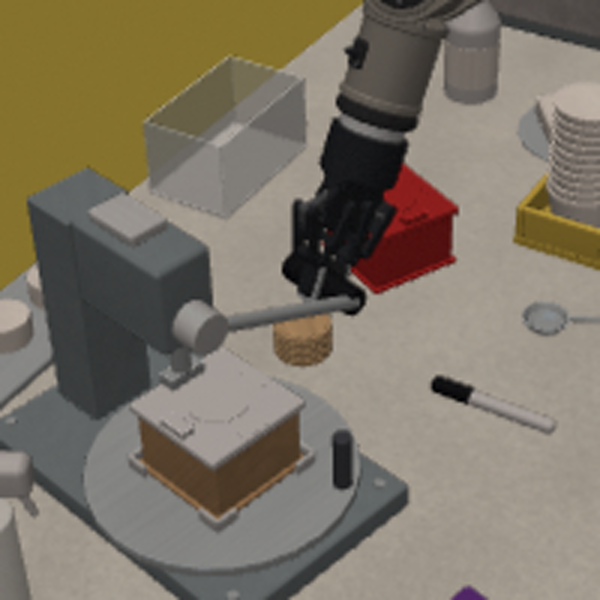

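The shoe is down on tab_a (crop 180,372), and the rising force shows the lever near its stop. I press slightly further, then ease up over about 5 s.

```bash
python3 - <<'E'
from h import *
stroke([.93,.95],.05,15)
stroke(np.arange(.85,.05,-.1).tolist()+[.03,0],.05)
env.movel(lever(0)[0]+0,velocity=.05)
print(force_t(0))
E
```

```text
0.93 [ 8.6420e+00  3.7734e+01  6.8140e+00 -1.4486e+01  2.9000e-02] 
0.95 [ 8.8920e+00  4.6803e+01  6.7390e+00 -1.5398e+01  2.9000e-02] 
0.85 [ 9.467 11.292  7.596 -1.649  0.029] 
0.75 [10.042 10.855  7.58  -2.215  0.029] 
0.65 [10.617  8.997  8.229 -2.134  0.029] 
0.55 [11.192  8.516  7.63  -0.632  0.029] 
0.45 [11.767  6.987  7.936 -1.437  0.028] 
0.35 [12.342  6.594  7.681 -0.632  0.029] 
0.25 [12.917  5.476  7.998  0.359  0.029] 
0.15 [13.492  4.957  7.837  0.172  0.029] 
0.03 [14.15   4.459  6.857  1.729  0.029] 
0 [ 14.425 -11.764   2.116   6.712   0.029] 
(14.675, np.float64(-11.317962486571252), np.float64(1.1003316905734475), np.float64(6.411590057001236), 0.02863423820010757)
```

```bash
python3 - <<'E'
from h import *
env.grip(.085)
p,o=lever(0,back=.11);env.movel(p,velocity=.15)
env.reach(*peg(0,-1,up=.18))
p,_=camera("side");t,_=camera("top")
a=p[110:310,200:400];b=t[90:290,170:370]
cv2.imwrite("pics/c5.png",cv2.resize(np.hstack([a,b]),(800,400),interpolation=cv2.INTER_CUBIC))
s=env.get_state();print(s["time"],s["tcp_pos"]-peg(0,-1,up=.18)[0],s["force"])
E
```

```text
19.275 [7.78225806e-05 2.10321165e-06 2.66813859e-05] [ 0.00223357  0.46900233 -0.83516382]
```

View pics/c5.png

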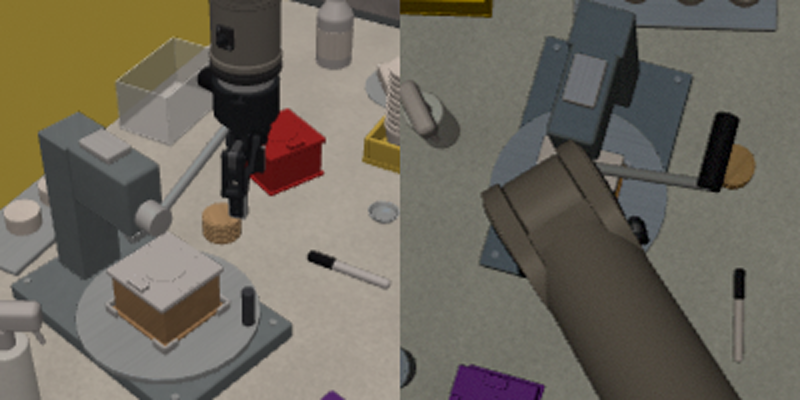

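Tab_a is flush and the lever is up. The gripper stands above the peg (side crop 249,295), and tab_b (140,285) is still standing. Next I lower, grip the peg and turn.

```bash
python3 - <<'E'
from h import *
env.grip(.05)
hit=env.movel(peg(0,-1)[0],velocity=.12,stop_force=12);print("hit",hit)
if hit: raise SystemExit
env.grip(0,30);s=env.get_state();print(s["time"],s["opening"],s["force"])
for t in np.linspace(0,1.57,11)[1:]:
    p,o=peg(t,-1);h=env.movel(p,velocity=.07,rot=o,stop_force=40)
    s=env.get_state();print(round(t,2),round(s["time"],2),np.round(s["force"],1),round(s["opening"],4),h)
    if h:break
p,_=camera("side");t,_=camera("top")
a=p[110:310,200:400];b=t[90:290,170:370]
cv2.imwrite("pics/c6.png",cv2.resize(np.hstack([a,b]),(800,400),interpolation=cv2.INTER_CUBIC))
E
```

```text
hit False
21.75 0.017102884936979968 [-0.7885437  -0.79321402  5.03313608]
0.16 22.15 [-1.5  0.9  6.2] 0.0173 False
0.31 22.55 [-1.8  1.8  7.4] 0.0168 False
0.47 22.95 [-1.2  2.4  7.9] 0.0169 False
0.63 23.35 [-0.6  2.5  7.6] 0.0169 False
0.78 23.75 [-0.9  1.7  8.3] 0.0173 False
0.94 24.15 [0.4 2.5 9.1] 0.0171 False
1.1 24.55 [-0.2  2.5  8.5] 0.017 False
1.26 24.95 [0.4 2.5 8. ] 0.017 False
1.41 25.35 [0.3 3.8 7.9] 0.0173 False
1.57 25.75 [0.7 3.5 7.7] 0.0173 False
```

View pics/c6.png

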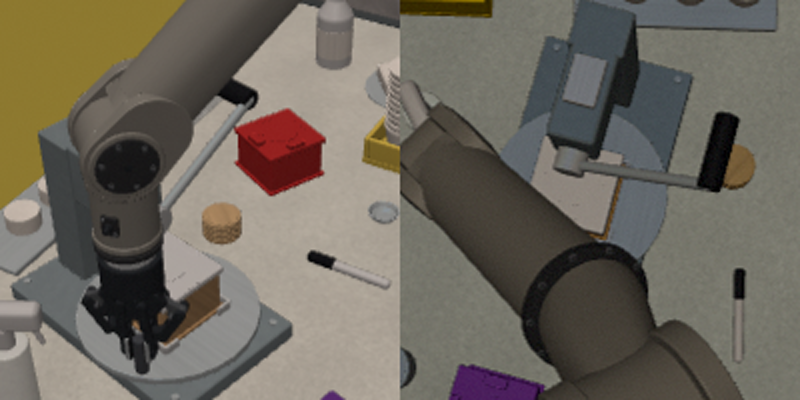

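The peg has turned with the gripper to 1.57. I release it, rise high and return above the handle.

```bash
python3 - <<'E'
from h import *
env.grip(.045)
env.movel(peg(1.57,-1,up=.27)[0],velocity=.2)
env.reach(*lever(0,back=.12)); env.grip(.085)
p,_=camera("side");t,_=camera("top")
a=p[110:310,200:400];b=t[90:290,170:370]
cv2.imwrite("pics/c7.png",cv2.resize(np.hstack([a,b]),(800,400),interpolation=cv2.INTER_CUBIC))
bl=blobs("side",p,250,265,300,310);print(bl)
s=env.get_state();print(s["time"],s["force"])
E
```

```text
[([270.2, 288.3], [17, 15, 7, 17, 94])]
29.9167 [ 0.45383449 -0.66791401  0.08266881]
```

View pics/c7.png

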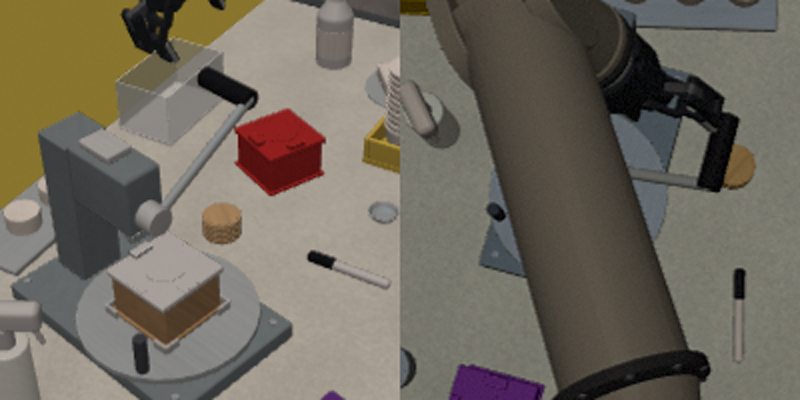

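Tab_b (side crop 140,250) now stands under the shoe, and the peg is at (140,353). The spray bottle and the lid pile are upright. Next I check the peg angle numerically, then do the second stroke.

```bash
python3 - <<'E'
from h import *
w=onplane("top",218,195.3,.103)-ORG;a=np.degrees(np.arctan2(w@PY,w@PX))%360;t=np.radians(210-a)
print("peg r",np.hypot(w@PX,w@PY),"turntable",t)
if abs(t-1.57)>.12: raise SystemExit
print(env.movel(lever(0)[0],velocity=.12,stop_force=12))
env.grip(0,35);print(force_t(0))
stroke(np.arange(.13,.8,.13).tolist()+[.85,.89,.91,.928],.1,30)
stroke(np.arange(.85,.05,-.1).tolist()+[.03,0],.05)
E
```

```text
peg r 0.10711186158616752 turntable 1.5315519987066246
False
(31.6167, np.float64(2.221901728775794), np.float64(2.806080296791318), np.float64(-0.4043655877915194), 0.02898275563362572)
0.13 [ 3.2042e+01  3.7520e+00  4.5730e+00 -1.0230e+00  2.9000e-02] 
0.26 [ 3.2467e+01  3.4120e+00  5.0960e+00 -2.5850e+00  2.9000e-02] 
0.39 [ 3.2892e+01  5.1120e+00  6.0130e+00 -2.3420e+00  2.9000e-02] 
0.52 [ 3.3317e+01  7.0430e+00  6.5840e+00 -2.3420e+00  2.8000e-02] 
0.65 [ 3.3742e+01  7.3390e+00  5.7130e+00 -2.7110e+00  2.9000e-02] 
0.78 [ 3.4167e+01  8.2660e+00  5.9910e+00 -2.9650e+00  2.9000e-02] 
0.85 [ 3.4467e+01  8.2670e+00  6.8320e+00 -3.5320e+00  2.9000e-02] 
0.89 [ 3.4717e+01  8.8820e+00  6.3340e+00 -2.7680e+00  2.9000e-02] 
0.91 [ 3.4967e+01  1.1475e+01  6.3090e+00 -4.3770e+00  2.9000e-02] 
0.928 [ 3.5217e+01  3.1601e+01  4.3860e+00 -1.2502e+01  2.9000e-02] 
0.85 [ 3.5692e+01  8.5340e+00  7.2250e+00 -2.6650e+00  2.9000e-02] 
0.75 [ 3.6267e+01  7.9280e+00  7.3950e+00 -2.8630e+00  2.9000e-02] 
0.65 [ 3.6842e+01  7.9620e+00  8.0230e+00 -2.8940e+00  2.9000e-02] 
0.55 [ 3.7417e+01  6.3980e+00  7.8100e+00 -3.7340e+00  2.9000e-02] 
0.45 [ 3.7992e+01  6.1350e+00  7.5210e+00 -3.2480e+00  2.9000e-02] 
0.35 [ 3.8567e+01  5.3400e+00  6.7200e+00 -3.4680e+00  2.9000e-02] 
0.25 [ 3.9142e+01  4.8860e+00  7.4230e+00 -2.2960e+00  2.9000e-02] 
0.15 [ 3.9717e+01  2.9950e+00  6.8630e+00 -2.0810e+00  2.9000e-02] 
0.03 [ 4.0375e+01  3.1960e+00  6.8420e+00 -2.5440e+00  2.9000e-02] 
0 [ 4.065e+01 -1.492e+00  7.320e+00 -7.190e-01  2.900e-02]
```

```bash
python3 - <<'E'
from h import *
stroke([-.015],.04)
env.grip(.085)
p,o=lever(0,back=.13);env.movel(p,velocity=.15)
p,_=camera("side");t,_=camera("top")
print("handle blob",blobs("side",p,290,135,340,175))
a=p[110:310,200:400];b=t[90:290,170:370]
cv2.imwrite("pics/c8.png",cv2.resize(np.hstack([a,b]),(800,400),interpolation=cv2.INTER_CUBIC))
s=env.get_state();print(s["time"],s["force"])
E
```

```text
-0.015 [ 4.090e+01 -1.163e+01  4.371e+00  2.775e+00  2.900e-02] 
handle blob [([312.5, 153.3], [9, 9, 30, 21, 287])]
42.5833 [-0.13236479  0.57083173 -0.65209952]
```

View pics/c8.png

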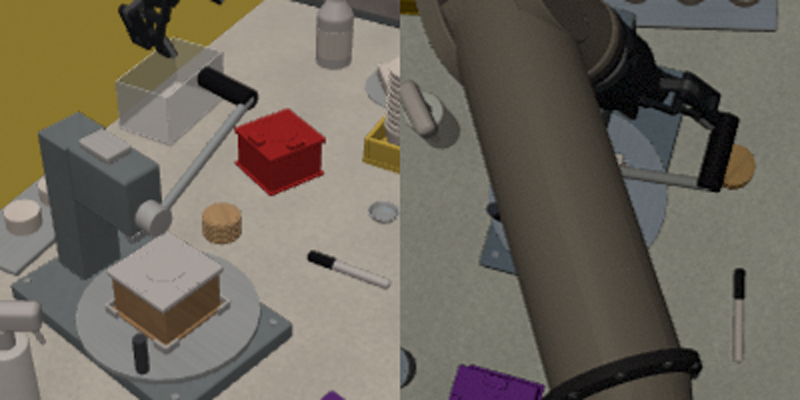

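Neither tab stands up any more on the lid (165,270). The handle blob is at exactly its starting pixel, so the lever is at rest, and the gripper is clear of everything.

```bash
python3 -c "
from cell import job;print(job.job_done())"
```

```text
the job is handed in; nothing more can be done
None
```

I pressed both tabs home with the press and handed the job in; the clock read about 43 s at my last check, against the 64 s limit. No verdict comes back, so this rests on my own checks.

**What I did:** I gripped the lever's handle and pulled it down to its bottom stop on tab_a, then eased it up over about 5.5 s. I turned the turntable by its peg to about 1.57 rad, then did the same pull and ease on tab_b. I then released the lever at rest and backed the gripper off.

**Last checks:**
- **Tabs:** neither tab stands up in the final picture. This was judged by eye, not measured in millimetres.
- **Lever:** the handle is at the same pixel as at the start, so it is back at rest.
- **Tub and surroundings:** the tub sits in its guides. The bystanders in the last views (spray bottle, lid pile, part of the cup stack) stand undisturbed. The spoon cup lay mostly outside them, but the gripper never went near it.

**Off-nominal readings:**
- **First stroke:** it pressed the bottom stop harder than needed, about 47 N through the fingers. I stopped the second earlier, at about 32 N.
- **Peg position:** the picture gave a turntable angle of 1.53 rad and a peg radius of 107 mm, where 1.57 rad and 112 mm were expected. The angle is well within the 0.15 rad tolerance.

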